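# Mix the settled glaze and set the jar on the banding wheel

## Robot

A 7-joint arm with a two-finger parallel gripper is mounted at the origin on the work surface. World frame = base frame: x ahead of the robot, y to its left, z up, the work surface at z = 0. Lengths are in m, angles in rad, forces in N, time in s.
With the tool pointing down it reaches from about 0.425 to 0.875 m from the base axis. Payload 4.7 kg.
Tool frame: the origin (TCP) lies midway between the tips of the shut fingers; the grasp point (between the pads) lies 19 mm behind it; z points along the fingers, y is the line along which they close (so a half turn about z gives the same grasp; the last joint's range is limited). The gripper opens to 87 mm and grips with 3 to 60 N. Pads are 19 mm wide; open, the fingers measure 117 mm over their backs; the gripper's body (75 mm by 190 mm) begins 51 mm behind the grasp point.
Start: joints at [1.342, 0.321, -0.07, 1.45, 0.023, 1.371, -0.057], TCP at [0.156, -0.631, 0.223] pointing down, gripper open.
Joint ranges: [-2.86, 2.86], [-0.3, 2.09], [-1.38, 1.24], [0.06, 2.45], [-1.56, 4.7], [0.09, 2.05], [-2.69, 2.69]. Speed limits (rad/s): [2.57, 2.57, 3.14, 3.14, 3.14, 3.14, 3.14].

## Interface

Orientations are given as a rotation vector (axis times angle).
In Python, from bench import ctrl gives the robot as it stands. The module is installed in compiled form; this text tells all that it offers.
- The arm moves only by the tool carry_out, never from a script. Its argument "steps" is a list of rows, each a list of 7 numbers: the turn, a rotation vector about the world's x, y, z in degrees, then the shift along the world's x, y, z in cm, then the opening, from 0 (shut) to 1 (fully open). A call has 1 to 12 rows; each row is the pose to reach, as a shift and turn from the pose commanded when the call began; what a row does not reach only later rows make up. A row lasts 1/10 s, in which the tool goes at most 50 mm and 8.59 degrees, less where a joint would pass 70% of its speed; a pose out of reach is approached as far as the arm can. A call with a gripper value outside its range is refused whole. The fingers move at their own pace and stop on an object; "squeeze" is the grip in N (left out, the last holds). Time passes only in rows, so rows that repeat a pose let the fingers close. It gives the time, the measured TCP pose, the force, the opening and the grip force at its end, in the units of the state.
- ctrl.get_state(): the state, without advancing time (a new reading comes with each control period).
- ctrl.get_image(name): name is "scene" or "side" or "wrist"; returns a dict with "pixels" (480x640x3 uint8, red, green, blue), "camera_matrix" (3x3 intrinsics, pixels), "cam_to_world" (4x4, takes a point from camera to world coordinates); the wrist camera has in their place "T_tool_cam" (4x4, takes a point from camera to tool coordinates, whose origin is the TCP and whose axes are the flange's). Camera axes: x right, y down, z forward; pixel columns grow to the right and rows downward; lengths in m; the calibration is good to about 2 mm. A picture is of the moment at which its call begins: read the wrist's pose just before it. There is no depth.
- ctrl.close_job(): hands the job in; it is judged then, once.
The state is a dict: "time": time; "joint_positions": joint angles; "qd": joint speeds; "joint_torque": joint torques, N m; "position": TCP position; "tool_rot": TCP orientation; "ft_force": force on the tool from outside, world axes, zero at the start; "torque": the same for the moment, N m; "grip_width": opening from 0.0 (shut) to 1.0 (fully open); "grip_force": force on a finger pad.
Only numpy, scipy, OpenCV 4.12 (cv2) and the standard library are available. Lean on these libraries where they do the work, as an engineer would, in place of code of your own. Each camera call takes 0.05 s, during which the arm holds its last target. There are 200 camera calls.

## Task

The glaze in the closed jar with the blue lid has settled: take that jar off the little wooden shelf, turn it upside down and keep it so for two seconds to loosen the glaze. Then stand it gently, upright, in the middle of the banding wheel's round metal head, and let go. Leave the red-lidded jar, the bowl, the mug and the brush as they are.

Things in the scene. Friction and masses are not known exactly. Their poses are not given: they have to be found in the camera images.
- blue_jar: Jar to mix: closed white jar, blue lid (fixed on) and blue stripe low on the body. Body 56 mm in diameter up to 122 mm height, shoulder to a 38 mm neck; lid 42 mm in diameter, 135 to 155 mm (top). About 0.45 kg. Origin: centre of underside; z along its axis to the lid. Stands on the shelf. Gripped 95 mm up, tool 30 to 45 degrees below level, the gripper clears it.
- red_jar: Bystander: the same jar with red lid and red stripe, same origin and axes, beside the blue one on the shelf (either may be on the left).
- riser: Fixed low wooden shelf that the two jars stand on: plank 140 mm (x) by 320 mm (y), top 80 mm above the table, on two bearers. Origin: centre of its underside, at table height. It stands left or right of the robot's centre line, the wheel on the other side.
- wheel_foot: Fixed dark cast foot and column of the banding wheel (potter's small turntable), 130 mm in diameter. Origin: centre of its underside on the table.
- wheel_top (a point): Centre of the upper face of the banding wheel's head: a flat round aluminium disc 180 mm in diameter, 16 mm thick, its upper face 100 mm above the table. The head turns stiffly about its vertical axis. Axes as wheel_foot, z up.
- bowl: Bystander: open terracotta bowl 110 mm in diameter, 55 mm high, on the table. Origin: centre of its underside.
- mug: Bystander: white mug 76 mm in diameter, 85 mm high, on the table. Origin: centre of its underside; handle at +y.
- brush: Bystander: glaze brush 180 mm long lying on the table along its x axis. Origin: underside, middle of its length.
Mind the look-alikes: they are no part of the job. Leave any green look-alike of the wheel_foot alone. What is shaped like the blue_jar but yellow is not meant.

How it is judged:
On the way:
1. the blue-lidded jar is upside down, its lid within 40 degrees of straight down, for 1.5 s on end (angle between blue_jar's own z axis and vertical above 2.443 rad), for 1.5 s.
At the end, for the whole second after the job is handed in: The blue-lidded jar stands at rest on the banding wheel head, upright within 0.1 rad, base within 30 mm of its centre and within 6 mm of its surface; the red jar stands upright (0.1 rad) within 40 mm of its start; bowl, mug and brush are within 50 mm of theirs (angle between each of blue_jar, red_jar's own z axis and vertical below 0.1 rad and horizontal distance between blue_jar and wheel_top below 0.03 m and z of blue_jar in the frame of wheel_top between -0.006 and 0.006 m and linear speed of blue_jar below 0.02 m/s and angular speed of blue_jar below 0.2 rad/s and distance of red_jar from where it was at the start of the episode below 0.04 m and distance of each of bowl, mug, brush from where it was at the start of the episode below 0.05 m); the robot touches nothing.
It fails at once if the blue-lidded jar is banged down or knocked: over 60 N between it and the wheel or the shelf (contact force between blue_jar and wheel_foot above 60 N or contact force between blue_jar and riser above 60 N).
It fails at once if the red-lidded jar is tipped (over 0.5 rad) or pushed over 40 mm (angle between red_jar's own z axis and vertical above 0.5 rad or distance of red_jar from where it was at the start of the episode above 0.04 m).
It fails at once if bowl, mug or brush is pushed over 50 mm (distance of any of bowl, mug, brush from where it was at the start of the episode above 0.05 m).
It also fails if it takes over 51 s, if anything falls off the work surface, if the arm or the gripper's body presses on something with over 40 N, if the wrist force passes 120 N, or if a joint passes its speed limit or range.

## Working session

There is one attempt and no reset: what is moved stays moved. The work goes in short steps, Python scripts to look and compute and a tool call to move; the robot and the scene stay as the last step left them, time stands still between calls to the robot, and variables do not carry over. Pictures are saved under pics/ and viewed, at most 10 in all, crops included, and the job is handed in when it is done.

Besides the shell and the picture viewer there is one more tool, called by a JSON object that holds its "api" and its "payload". carry_out: Moves the arm, as the interface text tells. Its arguments: {"type":"object","properties":{"steps":{"type":"array","items":{"type":"array","items":{"type":"number"}}},"squeeze":{"type":"number"}},"required":["steps"]}

```bash
mkdir -p pics; cat > h.py <<'E'
import numpy as np, cv2
from bench import ctrl
def snap(n,f):
    d=ctrl.get_image(n); cv2.imwrite(f'pics/{f}.png',d['pixels'][:,:,::-1]); np.savez(f'pics/{f}.npz',**d); return d
def ray(d,u,v,z):
    K=d['camera_matrix'];T=d['cam_to_world']
    r=T[:3,:3]@np.linalg.solve(K,[u,v,1.]);o=T[:3,3]
    return o+r*(z-o[2])/r[2]
def proj(d,p):
    K=d['camera_matrix'];T=np.linalg.inv(d['cam_to_world'])
    q=K@(T[:3,:3]@np.array(p)+T[:3,3]); return q[:2]/q[2]
E
python3 - <<'E'
from h import *
for n in('scene','side'):
    d=snap(n,n+'0'); print(n,d['cam_to_world'].round(3).tolist())
s=ctrl.get_state();print({k:s[k] for k in('time','position','tool_rot','ft_force','grip_width')})
E
```

```text
scene [[-0.03, 0.639, -0.768, 1.687], [0.999, 0.028, -0.015, 0.072], [0.012, -0.768, -0.64, 0.994], [0.0, 0.0, 0.0, 1.0]]
side [[-0.917, -0.256, 0.305, 0.193], [-0.398, 0.612, -0.684, 0.992], [-0.011, -0.749, -0.663, 1.007], [0.0, 0.0, 0.0, 1.0]]
{'time': 0.1, 'position': array([ 0.1561077 , -0.63046632,  0.22158409]), 'tool_rot': array([-3.11681025e+00, -3.80334655e-01,  5.10502773e-04]), 'ft_force': array([-0.58132256,  0.14475366,  0.27614375]), 'grip_width': 0.9992657629242553}
```

View pics/scene0.png

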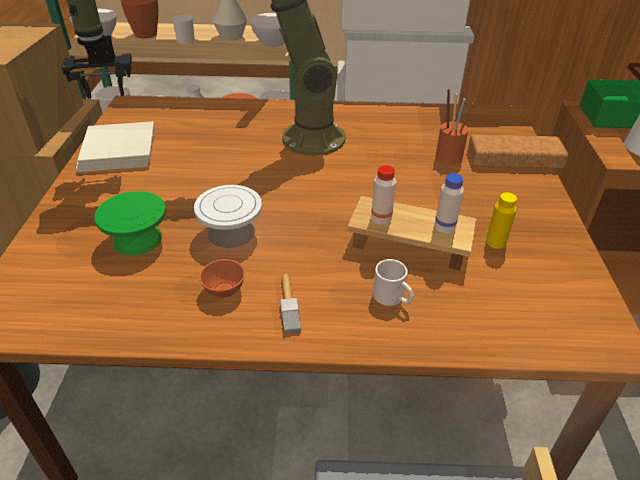

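View pics/side0.png

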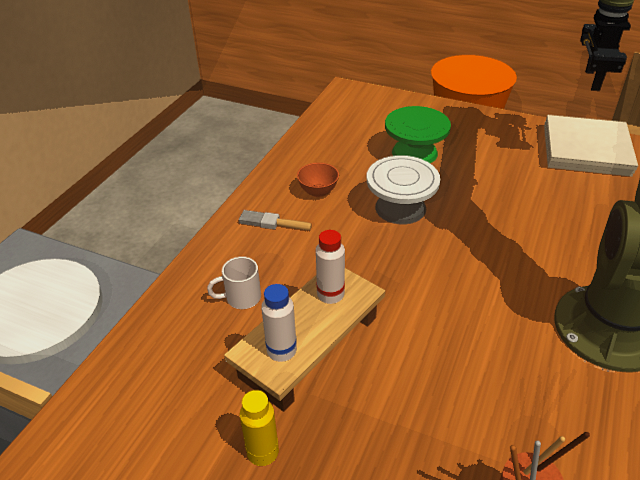

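Candidates: in the scene view there are three jars, the blue-lidded one at (448,205), the red-lidded one at (384,195) and a yellow look-alike at (501,220). The wheels are aluminium at (228,205) and a green look-alike at (131,215). The description fits the blue-lidded jar and the aluminium wheel. I'll measure both in the two views and check the jar in one crop.

```bash
cat >> h.py <<'E'
from scipy.optimize import least_squares
def ring(x,y,r,z): 
    a=np.linspace(0,2*np.pi,60); return np.c_[x+r*np.cos(a),y+r*np.sin(a),z+0*a]
def bbox(P): P=np.array(P); return np.r_[P.min(0),P.max(0)]
def blob(m,near):
    n,l,s,c=cv2.connectedComponentsWithStats(m.astype(np.uint8))
    i=min((k for k in range(1,n) if s[k,4]>40),key=lambda k:np.hypot(*(c[k]-near)))
    v,u=np.nonzero(l==i); return bbox(np.c_[u,v])+[-.0,-.0,0,0]
def fit(ds,bbs,rings,x0):
    def f(p): return np.concatenate([bbox([proj(d,q) for r,z in rings for q in ring(*p,r,z)])-b for d,b in zip(ds,bbs)])
    s=least_squares(f,x0); return s.x,s.fun.round(1)
E
python3 - <<'E'
from h import *
ds=[dict(np.load(f'pics/{n}0.npz')) for n in('scene','side')]
H=[cv2.cvtColor(d['pixels'],cv2.COLOR_RGB2HSV) for d in ds]
def mask(h,k):
    hh,s,v=[h[...,i].astype(int) for i in range(3)]
    return {'b':(hh>105)&(hh<130)&(s>120)&(v>50),'r':((hh<4)|(hh>176))&(s>200)&(v>90),'w':(s<50)&(v>140)}[k]
for name,k,near,rings in [('blue','b',[(454,182),(276,296)],[(.021,.215),(.021,.235)]),('red','r',[(386,173),(329,240)],[(.021,.215),(.021,.235)]),('wheel','w',[(228,207),(403,179)],[(.09,.084),(.09,.1)])]:
    bb=[blob(mask(h,k),n) for h,n in zip(H,near)]
    print(name,bb,*fit(ds,bb,rings,[.5,0]))
d=ds[0]
for n,u,v,z in [('mug base',390,297,0),('bowl',222,280,.03),('wheel c',228,206,.1),('sh cornerA',364,202,.08),('sh B',349,236,.08),('sh C',475,214,.08),('sh D',470,252,.08),('brush',289,305,0),('yellow',498,240,0),('pot',452,165,0),('jarbase',446,228,.08)]: print(n,ray(d,u,v,z).round(3))
cv2.imwrite('pics/crop.png',cv2.resize(d['pixels'][140:290,330:530,::-1],None,fx=4,fy=4,interpolation=cv2.INTER_CUBIC))
E
```

```text
blue [array([447., 173., 462., 182.]), array([264., 284., 287., 308.])] [0.56728774 0.36868643] [-2.2 -0.8  1.5  6.7 -0.2 -0.2  2.3  2. ]
red [array([379., 166., 393., 173.]), array([319., 230., 340., 251.])] [0.53834415 0.20331083] [-1.7 -2.   1.8  7.1  0.3 -0.5  1.9  1.5]
wheel [array([194., 185., 260., 228.]), array([367., 156., 439., 203.])] [ 0.5232298  -0.21005579] [-1.  -0.8  1.3  1.8 -0.7 -1.3  1.4  0.8]
mug base [0.752 0.22  0.   ]
bowl [ 0.74  -0.194  0.03 ]
wheel c [ 0.534 -0.206  0.1  ]
sh cornerA [0.473 0.159 0.08 ]
sh B [0.619 0.116 0.08 ]
sh C [0.513 0.457 0.08 ]
sh D [0.667 0.417 0.08 ]
brush [ 0.788 -0.026  0.   ]
yellow [0.524 0.533 0.   ]
pot [0.151 0.462 0.   ]
jarbase [0.576 0.37  0.08 ]
```

View pics/crop.png

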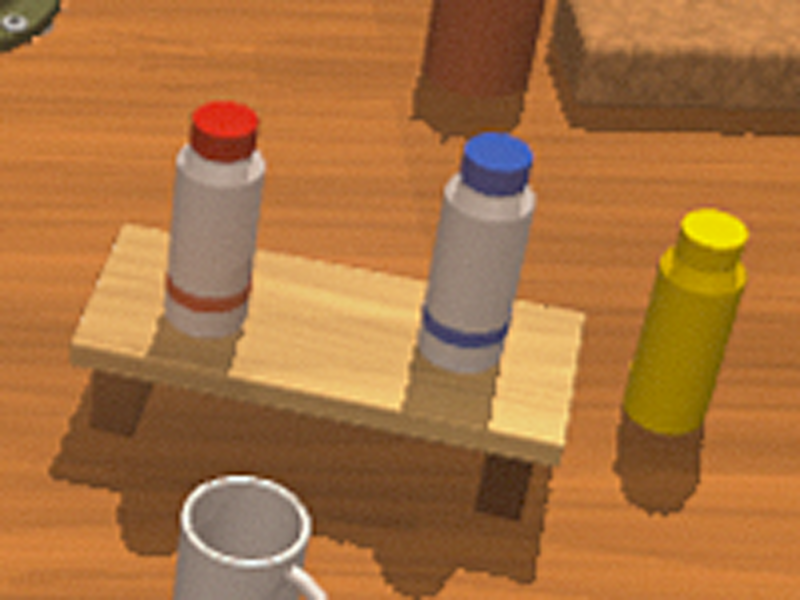

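The crop shows the blue-lidded jar, with its lid at crop (497,165) and a blue stripe low on the white body. Nothing stands close to it. I'll refine the fit and compute the first move.

```bash
cat >> h.py <<'E'
from scipy.spatial.transform import Rotation as Ro
def tool(th,phi,roll=0):  # deg; y axis to the right of outward, z outward phi below level
    t,p=np.radians([th,phi]); z=np.array([np.cos(t)*np.cos(p),np.sin(t)*np.cos(p),-np.sin(p)])
    y=np.array([np.sin(t),-np.cos(t),0]); R=Ro.from_matrix(np.c_[np.cross(y,z),y,z])
    return Ro.from_rotvec(np.radians(roll)*z)*R, z
def go(R,p):
    s=ctrl.get_state(); d=R*Ro.from_rotvec(s['tool_rot']).inv()
    print('t',round(s['time'],2),'turn',np.degrees(d.as_rotvec()).round(1),'cm',((p-s['position'])*100).round(2),'tcp',s['position'].round(4),'q',s['joint_positions'].round(2),'F',s['ft_force'].round(1),'grip',round(s['grip_width'],3),round(s['grip_force'],1))
E
python3 - <<'E'
from h import *
ds=[dict(np.load(f'pics/{n}0.npz')) for n in('scene','side')]
for nm,near,hue in [('blue',[(454,182),(276,296)],lambda h:(h>105)&(h<130)),('red',[(386,173),(329,240)],lambda h:(h<5)|(h>175))]:
    bb=[]
    for d,n in zip(ds,near):
        h=cv2.cvtColor(d['pixels'],cv2.COLOR_RGB2HSV); m=hue(h[...,0])&(h[...,1]>110)&(h[...,2]>30)
        bb.append(blob(m,n)+[0,0,1,1])
    r=[(.021,.215),(.021,.235)]
    print(nm,bb,*fit(ds,bb,r,[.5,0])); print([fit([d],[b],r,[.5,0])[0].round(4) for d,b in zip(ds,bb)])
G=np.array([.570,.369,.175]); th=np.degrees(np.arctan2(G[1],G[0])); R,z=tool(th,35)
print(th); go(tool(th,90)[0],G-.2*z); go(R,G-.2*z)
E
```

```text
blue [array([446., 173., 463., 183.]), array([264., 284., 288., 309.])] [0.56656288 0.36908441] [-1.1 -0.9  0.6  5.6  0.1  0.   1.6  1.3]
[array([0.5561, 0.3712]), array([0.5686, 0.3682])]
red [array([379., 166., 394., 176.]), array([319., 230., 341., 252.])] [0.53826345 0.20423168] [-1.4 -2.   1.2  4.1  0.1 -0.2  0.7  0.8]
[array([0.5331, 0.2048]), array([0.5394, 0.2037])]
32.9177447293601
t 0.1 turn [-0.1 -0.  19. ] cm [27.64 91.04  6.81] tcp [ 0.1561 -0.6305  0.2216] q [ 1.34  0.32 -0.07  1.45  0.02  1.37 -0.06] F [-0.6  0.1  0.3] grip 0.999 0.0
t 0.1 turn [ 21.9 -50.7  17.5] cm [27.64 91.04  6.81] tcp [ 0.1561 -0.6305  0.2216] q [ 1.34  0.32 -0.07  1.45  0.02  1.37 -0.06] F [-0.6  0.1  0.3] grip 0.999 0.0
```

{"api": "carry_out", "payload": {"steps": [[0, 0, 0, 0, 0, 10, 1], [0, 0, 0, 0, 0, 18, 1], [0, 0, 2, 4, 4, 20, 1], [0, 0, 4, 8, 8, 20, 1], [0, 0, 5, 12, 12, 20, 1], [0, 0, 6, 15, 16, 20, 1], [0, 0, 8, 18, 20, 20, 1], [0, 0, 9, 22, 24, 20, 1], [0, 0, 10, 25, 28, 20, 1], [0, 0, 11, 28, 32, 20, 1], [0, 0, 12, 30, 36, 20, 1], [0, 0, 12, 32, 40, 20, 1]]}}

```text
time: 1.3
position: [0.4517, -0.2725, 0.4219]
tool_rot: [-3.061, -0.705, 0.001]
ft_force: [0.6, -0.8, -0.1]
grip_width: 1.001
grip_force: 0.0
```

{"api": "carry_out", "payload": {"steps": [[0, 0, 1, 0, 5, 0, 1], [0, 0, 2, 0, 10, 0, 1], [0, 0, 3, 0, 15, 0, 1], [0, 0, 4, 0, 20, 0, 1], [0, 0, 5, 0, 25, 0, 1], [0, 0, 5, -1, 30, 0, 1], [0, 0, 6, -2, 35, 0, 1], [0, 0, 7, -3, 40, -2, 1], [0, 0, 7, -4, 45, -4, 1], [0, 0, 7, -4, 48, -6, 1], [0, 0, 7, -4, 51, -6, 1], [0, 0, 7, -4, 51, -6, 1]]}}

```text
time: 2.5
position: [0.4086, 0.2404, 0.3618]
tool_rot: [-3.007, -0.903, 0.001]
ft_force: [0.7, 0.0, 0.3]
grip_width: 1.0
grip_force: 0.0
```

```bash
python3 - <<'E'
from h import *
G=np.array([.570,.369,.175]); R,z=tool(33,35)
go(R,G-.2*z)
E
```

```text
t 2.5 turn [ 30.1 -46.1  -0.4] cm [ 2.4   3.94 -7.2 ] tcp [0.4086 0.2404 0.3618] q [ 0.53 -0.1  -1.01  1.6  -0.09  1.6  -1.47] F [0.7 0.  0.3] grip 1.0 0.0
```

{"api": "carry_out", "payload": {"steps": [[4, -7, 0, 0, 1, 0, 1], [8, -13, 0, 1, 1, -1, 1], [13, -20, 0, 1, 2, -2, 1], [17, -26, 0, 1, 2, -3, 1], [21, -32, 0, 2, 3, -4, 1], [25, -39, 0, 2, 3, -5, 1], [30, -46, 0, 2.4, 3.9, -6, 1], [30, -46, 0, 2.4, 3.9, -7.2, 1], [30, -46, 0, 2.4, 3.9, -7.2, 1]]}}

```text
time: 3.4
position: [0.4464, 0.2878, 0.2601]
tool_rot: [-2.82, -0.828, -0.69]
ft_force: [-1.3, -1.4, 0.6]
grip_width: 0.998
grip_force: 0.0
```

```bash
python3 - <<'E'
from h import *
G=np.array([.570,.369,.175]); R,z=tool(33,35)
go(R,G-.2*z); go(R,G-.08*z); go(R,G+.019*z)
s=ctrl.get_state(); d=snap('wrist','w1'); T=np.eye(4);T[:3,:3]=Ro.from_rotvec(s['tool_rot']).as_matrix();T[:3,3]=s['position']
d['cam_to_world']=T@d['T_tool_cam']
im=d['pixels'][:,:,::-1].copy()
for r,zz in((.021,.235),(.028,.202),(.028,.08)):
    P=np.array([proj(d,q) for q in ring(.57,.369,r,zz)]).round().astype(int); cv2.polylines(im,[P],True,(0,255,0),1)
cv2.imwrite('pics/w1o.png',im)
d2=snap('side','s1')
E
```

```text
t 3.4 turn [ 15.5 -22.9   0.5] cm [-1.38 -0.8   2.96] tcp [0.4464 0.2878 0.2601] q [-0.5  -0.3  -0.13  2.08 -0.    0.88 -1.63] F [-1.3 -1.4  0.6] grip 0.998 0.0
t 3.4 turn [ 15.5 -22.9   0.5] cm [ 6.86  4.55 -3.92] tcp [0.4464 0.2878 0.2601] q [-0.5  -0.3  -0.13  2.08 -0.    0.88 -1.63] F [-1.3 -1.4  0.6] grip 0.998 0.0
t 3.4 turn [ 15.5 -22.9   0.5] cm [13.66  8.97 -9.6 ] tcp [0.4464 0.2878 0.2601] q [-0.5  -0.3  -0.13  2.08 -0.    0.88 -1.63] F [-1.3 -1.4  0.6] grip 0.998 0.0
```

View pics/w1o.png

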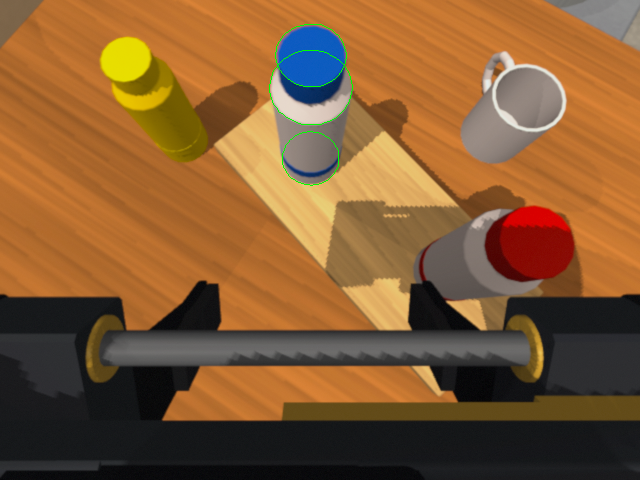

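The wrist overlay (green rings) fits the blue jar at (311,100), so (0.570, 0.369) holds. The shoulder joint is at its lower limit, so I'll grip with a steeper tool (43° below level), a little higher up the jar and from closer in.

```bash
python3 - <<'E'
from h import *
G=np.array([.570,.369,.184]); R,z=tool(33,43)
for b in (-.095,-.05,.019): go(R,G+b*z)
E
```

```text
t 3.5 turn [ 10.9 -17.    1.1] cm [ 6.29  5.11 -0.79] tcp [0.4488 0.2801 0.2567] q [-0.53 -0.3  -0.08  2.09  0.    0.88 -1.63] F [ 0.1 -0.7 -0.9] grip 0.999 0.0
t 3.5 turn [ 10.9 -17.    1.1] cm [ 9.05  6.9  -3.86] tcp [0.4488 0.2801 0.2567] q [-0.53 -0.3  -0.08  2.09  0.    0.88 -1.63] F [ 0.1 -0.7 -0.9] grip 0.999 0.0
t 3.5 turn [ 10.9 -17.    1.1] cm [13.28  9.65 -8.56] tcp [0.4488 0.2801 0.2567] q [-0.53 -0.3  -0.08  2.09  0.    0.88 -1.63] F [ 0.1 -0.7 -0.9] grip 0.999 0.0
```

{"api": "carry_out", "payload": {"steps": [[0, 0, 0, 3, 2.5, 0, 1], [4, -6, 0, 5, 4, 0, 1], [8, -12, 0.5, 6.3, 5.1, -0.8, 1], [11, -17, 1, 6.3, 5.1, -0.8, 1], [11, -17, 1, 6.3, 5.1, -0.8, 1], [11, -17, 1, 6.3, 5.1, -0.8, 1]]}}

```text
time: 4.1
position: [0.5153, 0.3329, 0.2554]
tool_rot: [-2.571, -0.756, -1.131]
ft_force: [0.3, 0.1, 0.6]
grip_width: 1.002
grip_force: 0.0
```

```bash
python3 - <<'E'
from h import *
G=np.array([.570,.369,.184]); R,z=tool(33,43)
for b in (-.095,-.05,.019): go(R,G+b*z)
E
```

```text
t 4.1 turn [-0.5  0.3  0.1] cm [-0.35 -0.17 -0.66] tcp [0.5153 0.3329 0.2554] q [-0.52 -0.29 -0.11  2.25  0.04  0.35 -1.67] F [0.3 0.1 0.6] grip 1.002 0.0
t 4.1 turn [-0.5  0.3  0.1] cm [ 2.41  1.62 -3.73] tcp [0.5153 0.3329 0.2554] q [-0.52 -0.29 -0.11  2.25  0.04  0.35 -1.67] F [0.3 0.1 0.6] grip 1.002 0.0
t 4.1 turn [-0.5  0.3  0.1] cm [ 6.64  4.37 -8.44] tcp [0.5153 0.3329 0.2554] q [-0.52 -0.29 -0.11  2.25  0.04  0.35 -1.67] F [0.3 0.1 0.6] grip 1.002 0.0
```

{"api": "carry_out", "payload": {"steps": [[0, 0, 0, 0, 0, -0.7, 1], [0, 0, 0, 1, 0.7, -2, 1], [0, 0, 0, 2.4, 1.6, -3.7, 1], [0, 0, 0, 3.4, 2.3, -4.8, 1], [0, 0, 0, 4.5, 3, -6, 1], [0, 0, 0, 4.5, 3, -6, 1]]}}

```text
time: 4.7
position: [0.5604, 0.3644, 0.1929]
tool_rot: [-2.572, -0.759, -1.128]
ft_force: [-0.3, -0.6, -0.7]
grip_width: 1.001
grip_force: 0.0
```

```bash
python3 - <<'E'
from h import *
G=np.array([.570,.369,.184]); R,z=tool(33,43)
go(R,G+.019*z)
snap('wrist','w2')
E
```

```text
t 4.7 turn [-0.4  0.3 -0. ] cm [ 2.13  1.21 -2.19] tcp [0.5604 0.3644 0.1929] q [-0.44 -0.08 -0.19  2.21  0.17  0.18 -1.79] F [-0.3 -0.6 -0.7] grip 1.001 0.0
```

View pics/w2.png

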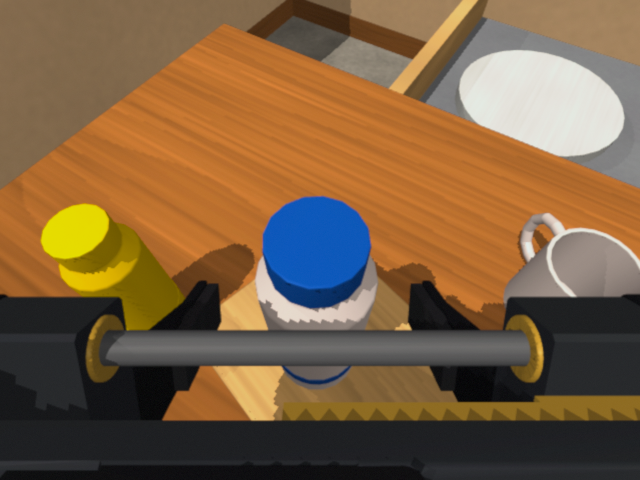

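The jar is centred between the fingers at column 316. I'll go the rest of the way in and close.

{"api": "carry_out", "payload": {"steps": [[0, 0, 0, 0.8, 0.5, -0.8, 1], [0, 0, 0, 1.5, 0.9, -1.5, 1], [0, 0, 0, 2.1, 1.2, -2.2, 1], [0, 0, 0, 2.1, 1.2, -2.2, 1]]}}

```text
time: 5.15
position: [0.5807, 0.3758, 0.1722]
tool_rot: [-2.57, -0.759, -1.131]
ft_force: [-0.5, -0.4, 0.3]
grip_width: 1.0
grip_force: 0.0
```

{"api": "carry_out", "payload": {"steps": [[0, 0, 0, 0, 0, 0, 0.75], [0, 0, 0, 0, 0, 0, 0.65], [0, 0, 0, 0, 0, 0, 0.5], [0, 0, 0, 0, 0, 0, 0.5], [0, 0, 0, 0, 0, 0, 0.4], [0, 0, 0, 0, 0, 0, 0.4], [0, 0, 0, 0, 0, 0, 0.4], [0, 0, 0, 0, 0, 0, 0.4]], "squeeze": 45}}

```text
time: 5.95
position: [0.58, 0.376, 0.1721]
tool_rot: [-2.569, -0.76, -1.132]
ft_force: [-1.1, 0.1, 2.0]
grip_width: 0.629
grip_force: 45.0
```

```bash
python3 - <<'E'
from h import *
G=np.array([.570,.369,.184]); R,z=tool(33,43)
go(R,G+.019*z)
E
```

```text
t 5.95 turn [-0.5  0.4 -0. ] cm [ 0.16  0.06 -0.1 ] tcp [0.58   0.376  0.1721] q [-0.41  0.01 -0.22  2.18  0.32  0.13 -1.93] F [-1.1  0.1  2. ] grip 0.629 45.0
```

{"api": "carry_out", "payload": {"steps": [[0, 0, 0, 0, 0, 0.5, 0.4], [0, 0, 0, 0, 0, 1.5, 0.4], [0, 0, 0, 0, 0, 3.5, 0.4], [0, 0, 0, 0, 0, 6.5, 0.4], [0, 0, 0, 0, 0, 10, 0.4], [0, 0, 0, 0, 0, 13.5, 0.4], [0, 0, 0, 0, 0, 17, 0.4], [0, 0, 0, 0, 0, 20, 0.4], [0, 0, 0, 0, 0, 22, 0.4], [0, 0, 0, 0, 0, 22, 0.4]]}}

```text
time: 6.95
position: [0.5805, 0.3762, 0.3949]
tool_rot: [-2.567, -0.759, -1.136]
ft_force: [0.8, -0.4, -2.7]
grip_width: 0.627
grip_force: 45.0
```

```bash
python3 - <<'E'
from h import *
for ph,r,z in((10,.78,.7),(-16,.88,1.04)):
    b=np.radians(33); go(tool(33,ph)[0],np.array([r*np.cos(b),r*np.sin(b),z]))
E
```

```text
t 6.95 turn [ 17.4 -27.1  -0.1] cm [ 7.37  4.86 30.51] tcp [0.5805 0.3762 0.3949] q [-0.44 -0.19 -0.17  1.89 -0.01  0.61 -1.61] F [ 0.8 -0.4 -2.7] grip 0.627 45.0
t 6.95 turn [ 31.5 -48.9  -0.1] cm [15.75 10.31 64.51] tcp [0.5805 0.3762 0.3949] q [-0.44 -0.19 -0.17  1.89 -0.01  0.61 -1.61] F [ 0.8 -0.4 -2.7] grip 0.627 45.0
```

{"api": "carry_out", "payload": {"steps": [[0, 0, 0, 1, 0.5, 3, 0.4], [2, -3, 0, 2, 1, 7, 0.4], [5, -7, 0, 3, 2, 11, 0.4], [7, -11, 0, 4, 2.5, 16, 0.4], [10, -15, 0, 5, 3, 20, 0.4], [12, -19, 0, 6, 4, 25, 0.4], [15, -23, 0, 7, 4.5, 29, 0.4], [17, -27, 0, 8, 5, 33, 0.4], [19, -30, 0, 9, 6, 38, 0.4], [21, -33, 0, 10, 6.5, 42, 0.4], [23, -36, 0, 11, 7, 46, 0.4], [25, -39, 0, 12, 8, 50, 0.4]]}}

```text
time: 8.15
position: [0.7023, 0.4558, 0.8878]
tool_rot: [-1.828, -0.543, -1.948]
ft_force: [-0.4, -0.5, -2.8]
grip_width: 0.631
grip_force: 45.0
```

```bash
python3 - <<'E'
from h import *
b=np.radians(33)
for ro in (0,-60,-120,-180): go(tool(33,-16,ro)[0],np.array([.88*np.cos(b),.88*np.sin(b),1.04]))
E
```

```text
t 8.15 turn [  6.8 -10.3   0. ] cm [ 3.57  2.35 15.22] tcp [0.7023 0.4558 0.8878] q [-0.38 -0.04 -0.24  1.32  0.19  0.23 -1.76] F [-0.4 -0.5 -2.8] grip 0.631 45.0
t 8.15 turn [-43.5 -41.6 -10.2] cm [ 3.57  2.35 15.22] tcp [0.7023 0.4558 0.8878] q [-0.38 -0.04 -0.24  1.32  0.19  0.23 -1.76] F [-0.4 -0.5 -2.8] grip 0.631 45.0
t 8.15 turn [-95.1 -70.7 -20.4] cm [ 3.57  2.35 15.22] tcp [0.7023 0.4558 0.8878] q [-0.38 -0.04 -0.24  1.32  0.19  0.23 -1.76] F [-0.4 -0.5 -2.8] grip 0.631 45.0
t 8.15 turn [-148.7  -96.5  -30.7] cm [ 3.57  2.35 15.22] tcp [0.7023 0.4558 0.8878] q [-0.38 -0.04 -0.24  1.32  0.19  0.23 -1.76] F [-0.4 -0.5 -2.8] grip 0.631 45.0
```

{"api": "carry_out", "payload": {"steps": [[2, -3, 0, 1, 0.5, 4, 0.4], [4, -6, 0, 2, 1, 8, 0.4], [6, -9, 0, 3, 2, 12, 0.4], [7, -10, 0, 3.6, 2.4, 15, 0.4], [7, -10, 0, 3.6, 2.4, 15, 0.4]]}}

```text
time: 8.65
position: [0.7381, 0.4814, 1.0397]
tool_rot: [-1.59, -0.466, -2.105]
ft_force: [-1.2, -0.7, -2.6]
grip_width: 0.632
grip_force: 45.0
```

```bash
python3 - <<'E'
from h import *
b=np.radians(33)
for ro in (0,-90,-175): go(tool(33,-16,ro)[0],np.array([.88*np.cos(b),.88*np.sin(b),1.04]))
E
```

```text
t 8.65 turn [-0.3 -0.2 -0.1] cm [-0.01 -0.21  0.03] tcp [0.7381 0.4814 1.0397] q [-0.43  0.15 -0.25  0.97  0.46  0.19 -1.97] F [-1.2 -0.7 -2.6] grip 0.632 45.0
t 8.65 turn [-72.8 -47.4 -24.9] cm [-0.01 -0.21  0.03] tcp [0.7381 0.4814 1.0397] q [-0.43  0.15 -0.25  0.97  0.46  0.19 -1.97] F [-1.2 -0.7 -2.6] grip 0.632 45.0
t 8.65 turn [-141.4  -91.9  -48.3] cm [-0.01 -0.21  0.03] tcp [0.7381 0.4814 1.0397] q [-0.43  0.15 -0.25  0.97  0.46  0.19 -1.97] F [-1.2 -0.7 -2.6] grip 0.632 45.0
```

{"api": "carry_out", "payload": {"steps": [[-3, -2, -1, 0, 0, 0, 0.4], [-9, -6, -3, 0, 0, 0, 0.4], [-16, -10.5, -5.5, 0, 0, 0, 0.4], [-22, -14.5, -7.5, 0, 0, 0, 0.4], [-28, -18.5, -9.5, 0, 0, 0, 0.4], [-35, -23, -12, 0, 0, 0, 0.4], [-41, -27, -14, 0, 0, 0, 0.4], [-48, -31, -16.5, 0, 0, 0, 0.4], [-54, -35, -18.5, 0, 0, 0, 0.4], [-60, -39, -20.5, 0, 0, 0, 0.4], [-66, -43, -22.6, 0, 0, 0, 0.4], [-72, -47, -24.8, 0, 0, 0, 0.4]]}}

```text
time: 9.85
position: [0.7376, 0.4809, 1.0364]
tool_rot: [0.74, 1.353, 1.798]
ft_force: [0.8, 0.2, -3.2]
grip_width: 0.629
grip_force: 45.0
```

{"api": "carry_out", "payload": {"steps": [[-6, -4, -2, 0, 0, 0, 0.4], [-12, -8, -4, 0, 0, 0, 0.4], [-18, -12, -6, 0, 0, 0, 0.4], [-24, -16, -8, 0, 0, 0, 0.4], [-30, -20, -10, 0, 0, 0, 0.4], [-36, -24, -12, 0, 0, 0, 0.4], [-42, -28, -14, 0, 0, 0, 0.4], [-48, -32, -16, 0, 0, 0, 0.4], [-54, -36, -18, 0, 0, 0, 0.4], [-60, -39, -20, 0, 0, 0, 0.4], [-66, -43, -22.5, 0, 0, 0, 0.4], [-70, -46, -24, 0, 0, 0, 0.4]]}}

```text
time: 11.05
position: [0.7366, 0.4817, 1.0371]
tool_rot: [-0.344, 1.268, 0.549]
ft_force: [-0.4, -0.3, -2.5]
grip_width: 0.634
grip_force: 45.0
```

```bash
python3 - <<'E'
from h import *
b=np.radians(33); p=np.array([.88*np.cos(b),.88*np.sin(b),1.04])
go(tool(33,-16,-180)[0],p)
J=tool(33,43)[0].inv().apply([0,0,1]); s=ctrl.get_state()
print(np.degrees(np.arccos(Ro.from_rotvec(s['tool_rot']).apply(J)[2])))
snap('side','s2')
E
```

```text
t 11.05 turn [-2.5 -1.8 -1.5] cm [ 0.15 -0.24  0.29] tcp [0.7366 0.4817 1.0371] q [ 0.05  0.22 -0.9   0.96  0.91  0.25  0.86] F [-0.4 -0.3 -2.5] grip 0.634 45.0
152.70037799771893
```

View pics/s2.png

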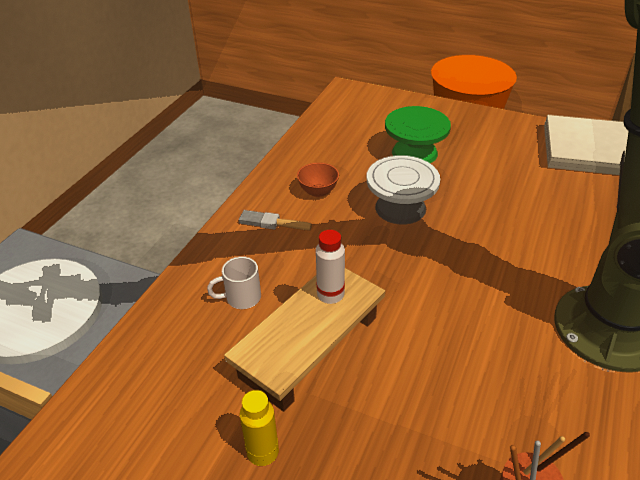

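The jar is out of the side view. If it has not slipped, it is 153° from upright. The red jar and the other objects are unmoved. I'll hold here for over two seconds.

{"api": "carry_out", "payload": {"steps": [[-2, -1.5, -1, 0, 0, 0, 0.4], [-2, -1.5, -1, 0, 0, 0, 0.4], [-2, -1.5, -1, 0, 0, 0, 0.4], [-2, -1.5, -1, 0, 0, 0, 0.4], [-2, -1.5, -1, 0, 0, 0, 0.4], [-2, -1.5, -1, 0, 0, 0, 0.4], [-2, -1.5, -1, 0, 0, 0, 0.4], [-2, -1.5, -1, 0, 0, 0, 0.4], [-2, -1.5, -1, 0, 0, 0, 0.4], [-2, -1.5, -1, 0, 0, 0, 0.4], [-2, -1.5, -1, 0, 0, 0, 0.4], [-2, -1.5, -1, 0, 0, 0, 0.4]]}}

```text
time: 12.3
position: [0.7359, 0.4798, 1.0417]
tool_rot: [-0.363, 1.251, 0.511]
ft_force: [-0.2, 0.3, -3.0]
grip_width: 0.633
grip_force: 45.0
```

```bash
python3 - <<'E'
from h import *
J=tool(33,43)[0].inv().apply([0,0,1]); s=ctrl.get_state()
print(np.degrees(np.arccos(Ro.from_rotvec(s['tool_rot']).apply(J)[2])))
b=np.radians(33); p=np.array([.88*np.cos(b),.88*np.sin(b),1.04])
go(tool(33,-16,-180)[0],p)
snap('wrist','w3')
E
```

```text
153.3056322810789
t 12.3 turn [-0.9 -0.2 -0.5] cm [ 0.21 -0.06 -0.17] tcp [0.7359 0.4798 1.0417] q [ 0.04  0.22 -0.89  0.96  0.93  0.25  0.87] F [-0.2  0.3 -3. ] grip 0.633 45.0
```

View pics/w3.png

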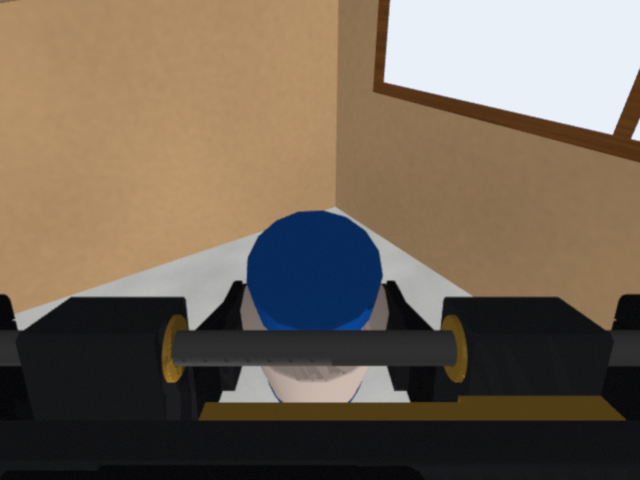

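{"api": "carry_out", "payload": {"steps": [[0, 0, 0, 0, 0, 0, 0.4], [0, 0, 0, 0, 0, 0, 0.4], [0, 0, 0, 0, 0, 0, 0.4], [0, 0, 0, 0, 0, 0, 0.4], [0, 0, 0, 0, 0, 0, 0.4], [0, 0, 0, 0, 0, 0, 0.4], [0, 0, 0, 0, 0, 0, 0.4], [0, 0, 0, 0, 0, 0, 0.4], [0, 0, 0, 0, 0, 0, 0.4], [0, 0, 0, 0, 0, 0, 0.4]]}}

```text
time: 13.35
position: [0.7359, 0.4798, 1.0417]
tool_rot: [-0.363, 1.251, 0.511]
ft_force: [0.2, -0.4, -3.8]
grip_width: 0.632
grip_force: 45.0
```

The jar is still held the same way, with the lid at (315,270), and it has been inverted for over 2 s. I'll roll it back.

{"api": "carry_out", "payload": {"steps": [[3, 2, 1, 0, 0, 0, 0.4], [9, 6, 3, 0, 0, 0, 0.4], [16, 10.5, 5.5, 0, 0, 0, 0.4], [22, 14.5, 7.5, 0, 0, 0, 0.4], [28, 18.5, 9.5, 0, 0, 0, 0.4], [35, 23, 12, 0, 0, 0, 0.4], [41, 27, 14, 0, 0, 0, 0.4], [48, 31, 16.5, 0, 0, 0, 0.4], [54, 35, 18.5, 0, 0, 0, 0.4], [60, 39, 20.5, 0, 0, 0, 0.4], [66, 43, 22.6, 0, 0, 0, 0.4], [72, 47, 24.8, 0, 0, 0, 0.4]]}}

```text
time: 14.55
position: [0.7359, 0.48, 1.0415]
tool_rot: [0.744, 1.343, 1.804]
ft_force: [-0.0, 0.2, -2.9]
grip_width: 0.634
grip_force: 45.0
```

{"api": "carry_out", "payload": {"steps": [[6, 4, 2, 0, 0, 0, 0.4], [12, 8, 4, 0, 0, 0, 0.4], [18, 12, 6, 0, 0, 0, 0.4], [24, 16, 8, 0, 0, 0, 0.4], [30, 20, 10, 0, 0, 0, 0.4], [36, 24, 12, 0, 0, 0, 0.4], [42, 28, 14, 0, 0, 0, 0.4], [48, 32, 16, 0, 0, 0, 0.4], [54, 36, 18, 0, 0, 0, 0.4], [60, 39, 20, 0, 0, 0, 0.4], [66, 43, 22.5, 0, 0, 0, 0.4], [71, 46.5, 24, 0, 0, 0, 0.4]]}}

```text
time: 15.75
position: [0.7364, 0.4803, 1.0404]
tool_rot: [-1.606, -0.487, -2.118]
ft_force: [-0.1, -0.5, -3.2]
grip_width: 0.635
grip_force: 45.0
```

```bash
python3 - <<'E'
from h import *
b=np.radians(33); p=np.array([.88*np.cos(b),.88*np.sin(b),1.04])
go(tool(33,-16)[0],p)
for ph,r,z in((0,.78,.85),(30,.70,.55),(43,.68,.42)):
    go(tool(33,ph)[0],np.array([r*np.cos(b),r*np.sin(b),z]))
E
```

```text
t 15.75 turn [ 1.1 -0.   0.5] cm [ 0.16 -0.1  -0.04] tcp [0.7364 0.4803 1.0404] q [-0.39  0.15 -0.31  0.96  0.5   0.22 -1.96] F [-0.1 -0.5 -3.2] grip 0.635 45.0
t 15.75 turn [-7.5 13.4  0.4] cm [ -8.23  -5.54 -19.04] tcp [0.7364 0.4803 1.0404] q [-0.39  0.15 -0.31  0.96  0.5   0.22 -1.96] F [-0.1 -0.5 -3.2] grip 0.635 45.0
t 15.75 turn [-23.8  38.6   0.1] cm [-14.94  -9.9  -49.04] tcp [0.7364 0.4803 1.0404] q [-0.39  0.15 -0.31  0.96  0.5   0.22 -1.96] F [-0.1 -0.5 -3.2] grip 0.635 45.0
t 15.75 turn [-30.9  49.6  -0. ] cm [-16.61 -10.99 -62.04] tcp [0.7364 0.4803 1.0404] q [-0.39  0.15 -0.31  0.96  0.5   0.22 -1.96] F [-0.1 -0.5 -3.2] grip 0.635 45.0
```

{"api": "carry_out", "payload": {"steps": [[-1, 2, 0, -1, -1, -3, 0.4], [-3, 5, 0, -3, -2, -7, 0.4], [-5, 9, 0, -5, -3, -11, 0.4], [-7, 13, 0, -7, -4.5, -15, 0.4], [-9, 16, 0, -8, -5.5, -19, 0.4], [-12, 20, 0, -9, -6, -23, 0.4], [-14, 24, 0, -10, -7, -28, 0.4], [-17, 28, 0, -11, -7.5, -32, 0.4], [-19, 32, 0, -12, -8, -36, 0.4], [-21, 35, 0, -13, -9, -41, 0.4], [-24, 39, 0, -14, -10, -45, 0.4], [-26, 43, 0, -15, -10, -49, 0.4]]}}

```text
time: 16.95
position: [0.5856, 0.3779, 0.5501]
tool_rot: [-2.47, -0.725, -1.286]
ft_force: [1.5, -0.1, -2.7]
grip_width: 0.631
grip_force: 45.0
```

```bash
python3 - <<'E'
from h import *
for be,r in((33,.66),(18,.64),(3,.62),(-10,.6),(-22,.583)):
    b=np.radians(be); go(tool(be,43)[0],np.array([r*np.cos(b),r*np.sin(b),.45]))
E
```

```text
t 16.95 turn [-4.5  6.7  0.2] cm [ -3.21  -1.85 -10.01] tcp [0.5856 0.3779 0.5501] q [-0.31 -0.25 -0.26  1.7  -0.08  0.72 -1.56] F [ 1.5 -0.1 -2.7] grip 0.631 45.0
t 16.95 turn [ -3.6   7.2 -14.8] cm [  2.31 -18.02 -10.01] tcp [0.5856 0.3779 0.5501] q [-0.31 -0.25 -0.26  1.7  -0.08  0.72 -1.56] F [ 1.5 -0.1 -2.7] grip 0.631 45.0
t 16.95 turn [ -2.7   7.7 -29.7] cm [  3.36 -34.55 -10.01] tcp [0.5856 0.3779 0.5501] q [-0.31 -0.25 -0.26  1.7  -0.08  0.72 -1.56] F [ 1.5 -0.1 -2.7] grip 0.631 45.0
t 16.95 turn [ -1.8   8.1 -42.7] cm [  0.53 -48.21 -10.01] tcp [0.5856 0.3779 0.5501] q [-0.31 -0.25 -0.26  1.7  -0.08  0.72 -1.56] F [ 1.5 -0.1 -2.7] grip 0.631 45.0
t 16.95 turn [ -1.    8.3 -54.7] cm [ -4.5  -59.63 -10.01] tcp [0.5856 0.3779 0.5501] q [-0.31 -0.25 -0.26  1.7  -0.08  0.72 -1.56] F [ 1.5 -0.1 -2.7] grip 0.631 45.0
```

{"api": "carry_out", "payload": {"steps": [[-1, 2, -3, 0, -3, -2, 0.4], [-2, 3, -7, 1, -8, -4, 0.4], [-3, 5, -11, 2, -13, -6, 0.4], [-3.5, 7, -15, 2.5, -18, -7, 0.4], [-3.3, 7.2, -19, 3, -22, -8, 0.4], [-3, 7.4, -23, 3.5, -27, -9, 0.4], [-2.8, 7.6, -27, 3.5, -31, -9, 0.4], [-2.5, 7.7, -31, 3, -36, -9, 0.4], [-2.2, 7.9, -36, 2, -41, -9, 0.4], [-2, 8, -40, 1, -45, -9, 0.4], [-1.8, 8.1, -43, 0, -49, -9, 0.4], [-1.5, 8.2, -47, -1, -52, -9, 0.4]]}}

```text
time: 18.15
position: [0.6288, -0.1163, 0.4271]
tool_rot: [2.785, -0.352, 1.164]
ft_force: [0.1, -0.3, -2.9]
grip_width: 0.636
grip_force: 45.0
```

```bash
python3 - <<'E'
from h import *
R,z=tool(-22,43)
go(R,np.array([.583*np.cos(np.radians(22)),-.583*np.sin(np.radians(22)),.42]))
E
```

```text
t 18.15 turn [-0.2 -1.6 -7.4] cm [ -8.83 -10.21  -0.71] tcp [ 0.6288 -0.1163  0.4271] q [ 0.54 -0.3  -0.37  1.87 -0.04  0.76 -1.67] F [ 0.1 -0.3 -2.9] grip 0.636 45.0
```

```bash
python3 - <<'E'
from h import *
ds=[dict(np.load(f'pics/{n}0.npz')) for n in('scene','side')]
bb=[np.array([194,185,261,229.]),np.array([367,156,440,204.])]
for d,b in zip(ds,bb): print(fit([d],[b],[(.09,.084),(.09,.1)],[.5,0]),fit([d],[b],[(.09,.1)],[.5,0]))
W=np.array([.525,-.210,0]);th=np.degrees(np.arctan2(W[1],W[0]));print(th); R,z=tool(th,43)
u=np.array([np.cos(np.radians(th)),np.sin(np.radians(th)),0])
for out,h in((.1,.3),(.06,.23),(.03,.213),(0,.207)): go(R,W+u*out+[0,0,h]+.019*z)
E
```

```text
(array([ 0.52274312, -0.20921666]), array([-0.6, -0.9,  0.7,  0.7])) (array([ 0.53401831, -0.20688171]), array([-0.7,  1.4,  0.7, -1.3]))
(array([ 0.52217133, -0.20770032]), array([-0.6, -0.7,  0.6,  0.5])) (array([ 0.51872377, -0.19648191]), array([-0.7,  1.9,  0.7, -1.7]))
-21.80140948635181
t 18.15 turn [-0.2 -1.6 -7.2] cm [  0.19 -13.6  -14.01] tcp [ 0.6288 -0.1163  0.4271] q [ 0.54 -0.3  -0.37  1.87 -0.04  0.76 -1.67] F [ 0.1 -0.3 -2.9] grip 0.636 45.0
t 18.15 turn [-0.2 -1.6 -7.2] cm [ -3.52 -12.12 -21.01] tcp [ 0.6288 -0.1163  0.4271] q [ 0.54 -0.3  -0.37  1.87 -0.04  0.76 -1.67] F [ 0.1 -0.3 -2.9] grip 0.636 45.0
t 18.15 turn [-0.2 -1.6 -7.2] cm [ -6.3  -11.   -22.71] tcp [ 0.6288 -0.1163  0.4271] q [ 0.54 -0.3  -0.37  1.87 -0.04  0.76 -1.67] F [ 0.1 -0.3 -2.9] grip 0.636 45.0
t 18.15 turn [-0.2 -1.6 -7.2] cm [ -9.09  -9.89 -23.31] tcp [ 0.6288 -0.1163  0.4271] q [ 0.54 -0.3  -0.37  1.87 -0.04  0.76 -1.67] F [ 0.1 -0.3 -2.9] grip 0.636 45.0
```

{"api": "carry_out", "payload": {"steps": [[0, -0.5, -1, 0, -2, -2, 0.4], [0, -1, -3, 0, -5, -4, 0.4], [0, -1.5, -5, 0, -9, -7, 0.4], [0, -1.6, -7, 0, -12, -10, 0.4], [0, -1.6, -7, 0, -13.6, -13, 0.4], [0, -1.6, -7, -1, -13.2, -16, 0.4], [0, -1.6, -7, -2, -12.7, -18, 0.4], [0, -1.6, -7, -3, -12.3, -20, 0.4], [0, -1.6, -7, -3.5, -12.1, -20, 0.4], [0, -1.6, -7, -3.5, -12.1, -20, 0.4]]}}

```text
time: 19.15
position: [0.5943, -0.2347, 0.228]
tool_rot: [2.708, -0.512, 1.178]
ft_force: [0.7, -0.1, -3.1]
grip_width: 0.634
grip_force: 45.0
```

```bash
python3 - <<'E'
from h import *
W=np.array([.525,-.210,0]);th=-21.8; R,z=tool(th,43)
u=np.array([np.cos(np.radians(th)),np.sin(np.radians(th)),0])
for out,h in((.03,.22),(0,.212),(0,.204)): go(R,W+u*out+[0,0,h]+.019*z)
s=ctrl.get_state(); Rt=Ro.from_rotvec(s['tool_rot']); J=Rt.apply(tool(33,43)[0].inv().apply([0,0,1])); g=s['position']-.019*Rt.apply([0,0,1]); base=g-.104*J
print('J',J.round(3),'base',base.round(4))
for n in('scene','side'):
    d=snap(n,n+'4'); im=d['pixels'][:,:,::-1].copy()
    q=np.cross(J,[1,0,0]);q/=np.linalg.norm(q);e=np.cross(J,q);a=np.linspace(0,2*np.pi,50)
    for r,h in((.021,.155),(.028,.122),(.028,0)):
        P=np.array([proj(d,base+h*J+r*(np.cos(t)*q+np.sin(t)*e)) for t in a]);cv2.polylines(im,[P.round().astype(int)],True,(0,255,0),1)
    c=proj(d,base+.05*J).astype(int); x,y=max(c[0]-100,0),max(c[1]-95,0)
    cv2.imwrite(f'pics/{n}4c.png',cv2.resize(im[y:y+150,x:x+200],None,fx=2,fy=2))
a=[cv2.imread(f'pics/{n}4c.png') for n in('scene','side')]; cv2.imwrite('pics/c4.png',np.hstack(a))
E
```

```text
t 19.15 turn [-0.2  0.  -0.5] cm [-2.85  0.84 -2.09] tcp [ 0.5943 -0.2347  0.228 ] q [ 0.6  -0.19 -0.26  2.22 -0.05  0.29 -1.59] F [ 0.7 -0.1 -3.1] grip 0.634 45.0
t 19.15 turn [-0.2  0.  -0.5] cm [-5.64  1.96 -2.89] tcp [ 0.5943 -0.2347  0.228 ] q [ 0.6  -0.19 -0.26  2.22 -0.05  0.29 -1.59] F [ 0.7 -0.1 -3.1] grip 0.634 45.0
t 19.15 turn [-0.2  0.  -0.5] cm [-5.64  1.96 -3.69] tcp [ 0.5943 -0.2347  0.228 ] q [ 0.6  -0.19 -0.26  2.22 -0.05  0.29 -1.59] F [ 0.7 -0.1 -3.1] grip 0.634 45.0
J [-0.001 -0.003  1.   ] base [ 0.5814 -0.2294  0.1369]
```

View pics/c4.png

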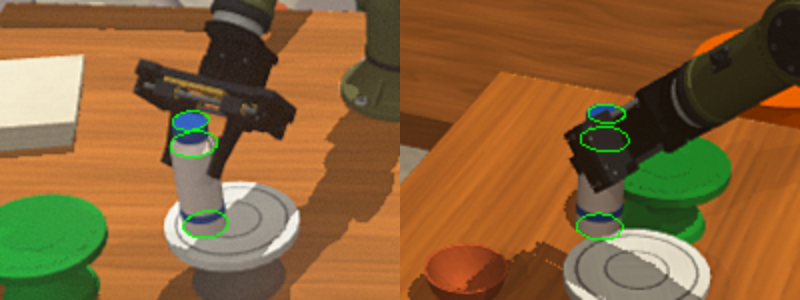

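The overlay rings fit the held jar in both views: the lid at (190,122) on the left and (606,114) on the right, and the base on its ring. So the jar has not slipped and is upright. I'll slide it in over the wheel centre.

{"api": "carry_out", "payload": {"steps": [[0, 0, 0, -1, 0.3, -0.6, 0.4], [0, 0, 0, -2.5, 0.8, -1.2, 0.4], [0, 0, -0.3, -4, 1.3, -2, 0.4], [0, 0, -0.5, -5, 1.7, -2.5, 0.4], [0, 0, -0.5, -5.6, 2, -2.9, 0.4], [0, 0, -0.5, -5.6, 2, -2.9, 0.4], [0, 0, -0.5, -5.6, 2, -2.9, 0.4]]}}

```text
time: 19.95
position: [0.5394, -0.2152, 0.199]
tool_rot: [2.703, -0.523, 1.177]
ft_force: [0.3, 0.7, -2.7]
grip_width: 0.632
grip_force: 45.0
```

```bash
cat >> h.py <<'E'
def base():
    s=ctrl.get_state(); Rt=Ro.from_rotvec(s['tool_rot']); J=Rt.apply(tool(33,43)[0].inv().apply([0,0,1])); g=s['position']-.019*Rt.apply([0,0,1])
    print('J',J.round(3),'base',(g-.104*J).round(4))
E
python3 - <<'E'
from h import *
R,z=tool(-21.8,43); go(R,np.array([.525,-.21,.204])+.019*z); base()
E
```

```text
t 19.95 turn [-0.2  0.1  0. ] cm [-0.15  0.01 -0.79] tcp [ 0.5394 -0.2152  0.199 ] q [ 0.53 -0.3  -0.2   2.37 -0.04  0.25 -1.61] F [ 0.3  0.7 -2.7] grip 0.632 45.0
J [-0.002 -0.003  1.   ] base [ 0.5266 -0.2098  0.1079]
```

{"api": "carry_out", "payload": {"steps": [[0, 0, 0, 0, 0, -0.2, 0.4], [0, 0, 0, 0, 0, -0.3, 0.4], [0, 0, 0, 0, 0, -0.4, 0.4], [0, 0, 0, 0, 0, -0.5, 0.4], [0, 0, 0, 0, 0, -0.5, 0.4]]}}

```text
time: 20.45
position: [0.5386, -0.2152, 0.1928]
tool_rot: [2.704, -0.524, 1.174]
ft_force: [0.1, 0.0, -3.1]
grip_width: 0.631
grip_force: 45.0
```

{"api": "carry_out", "payload": {"steps": [[0, 0, 0, 0, 0, -0.1, 0.4], [0, 0, 0, 0, 0, -0.15, 0.4], [0, 0, 0, 0, 0, -0.15, 0.4]]}}

```text
time: 20.75
position: [0.539, -0.2153, 0.1921]
tool_rot: [2.703, -0.524, 1.176]
ft_force: [-0.1, -0.7, -2.1]
grip_width: 0.636
grip_force: 45.0
```

{"api": "carry_out", "payload": {"steps": [[0, 0, 0, 0, 0, -0.1, 0.4], [0, 0, 0, 0, 0, -0.1, 0.4]]}}

```text
time: 20.95
position: [0.5396, -0.2155, 0.1921]
tool_rot: [2.701, -0.524, 1.178]
ft_force: [-3.0, -0.1, 3.4]
grip_width: 0.626
grip_force: 45.0
```

{"api": "carry_out", "payload": {"steps": [[0, 0, 0, 0, 0, -0.1, 0.4], [0, 0, 0, 0, 0, -0.1, 0.4]]}}

```text
time: 21.15
position: [0.5402, -0.2157, 0.1923]
tool_rot: [2.7, -0.523, 1.181]
ft_force: [-3.8, 1.6, 6.4]
grip_width: 0.629
grip_force: 45.0
```

Contact: about 9 N on the wheel. I'll release gently.

{"api": "carry_out", "payload": {"steps": [[0, 0, 0, 0, 0, 0.05, 0.4], [0, 0, 0, 0, 0, 0.05, 0.4], [0, 0, 0, 0, 0, 0.05, 0.4]], "squeeze": 12}}

```text
time: 21.45
position: [0.5399, -0.2156, 0.1921]
tool_rot: [2.701, -0.523, 1.18]
ft_force: [-2.4, -0.4, 5.4]
grip_width: 0.64
grip_force: 12.0
```

{"api": "carry_out", "payload": {"steps": [[0, 0, 0, 0, 0, 0, 0.66], [0, 0, 0, 0, 0, 0, 0.7], [0, 0, 0, 0, 0, 0, 0.8], [0, 0, 0, 0, 0, 0, 0.9], [0, 0, 0, 0, 0, 0, 1], [0, 0, 0, 0, 0, 0, 1], [0, 0, 0, 0, 0, 0, 1]]}}

```text
time: 22.15
position: [0.5387, -0.2151, 0.19]
tool_rot: [2.704, -0.524, 1.174]
ft_force: [-0.4, -0.3, -0.4]
grip_width: 0.987
grip_force: 0.0
```

```bash
python3 - <<'E'
from h import *
s=ctrl.get_state(); R0=Ro.from_rotvec(s['tool_rot']); base()
d=snap('wrist','w5')
u=np.array([np.cos(np.radians(-21.8)),np.sin(np.radians(-21.8)),0])
for ph,back,dz in((50,.04,-.015),(57,.08,-.03),(70,.11,-.03)): go(tool(-21.8,ph)[0],s['position']-u*back+[0,0,dz])
E
```

```text
J [ 0.    -0.004  1.   ] base [ 0.5258 -0.2096  0.0989]
t 22.2 turn [2.4 6.5 0.1] cm [-3.71  1.49 -1.5 ] tcp [ 0.5387 -0.2151  0.19  ] q [ 0.53 -0.29 -0.21  2.38 -0.03  0.23 -1.62] F [-0.   0.1  0.3] grip 0.989 0.0
t 22.2 turn [ 5.  13.   0.1] cm [-7.43  2.97 -3.  ] tcp [ 0.5387 -0.2151  0.19  ] q [ 0.53 -0.29 -0.21  2.38 -0.03  0.23 -1.62] F [-0.   0.1  0.3] grip 0.989 0.0
t 22.2 turn [ 9.8 25.1  0.1] cm [-10.21   4.08  -3.  ] tcp [ 0.5387 -0.2151  0.19  ] q [ 0.53 -0.29 -0.21  2.38 -0.03  0.23 -1.62] F [-0.   0.1  0.3] grip 0.989 0.0
```

View pics/w5.png

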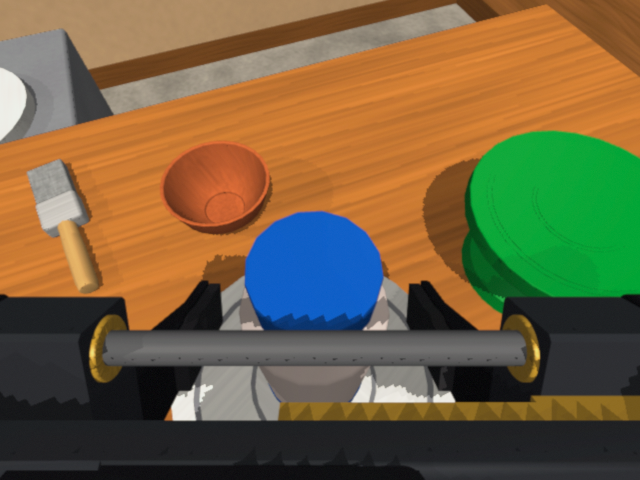

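The jar stands free at (315,270), with both fingers clear of it. I'll back away, swinging the tool steeper because of the shoulder limit.

{"api": "carry_out", "payload": {"steps": [[0.8, 2, 0, -1, 0.4, -0.8, 1], [1.6, 4.3, 0, -2, 0.8, -1.6, 1], [2.4, 6.5, 0, -3.1, 1.2, -2.4, 1], [2.4, 6.5, 0, -3.1, 1.2, -2.4, 1]]}}

```text
time: 22.6
position: [0.5073, -0.203, 0.1657]
tool_rot: [2.786, -0.538, 1.012]
ft_force: [0.2, -0.6, 0.5]
grip_width: 0.998
grip_force: 0.0
```

```bash
python3 - <<'E'
from h import *
s=ctrl.get_state()
u=np.array([np.cos(np.radians(-21.8)),np.sin(np.radians(-21.8)),0]);p=np.array([.5387,-.2151,.19])
for ph,back,dz in((57,.07,-.045),(64,.11,-.055)): go(tool(-21.8,ph)[0],p-u*back+[0,0,dz])
E
```

```text
t 22.6 turn [2.6 6.5 0.1] cm [-3.36  1.39 -2.07] tcp [ 0.5073 -0.203   0.1657] q [ 0.5  -0.3  -0.18  2.37 -0.02  0.37 -1.63] F [ 0.2 -0.6  0.5] grip 0.998 0.0
t 22.6 turn [ 5.2 12.9  0.1] cm [-7.08  2.87 -3.07] tcp [ 0.5073 -0.203   0.1657] q [ 0.5  -0.3  -0.18  2.37 -0.02  0.37 -1.63] F [ 0.2 -0.6  0.5] grip 0.998 0.0
```

{"api": "carry_out", "payload": {"steps": [[0.8, 2, 0, -1.1, 0.4, -0.7, 1], [1.6, 4.3, 0, -2.2, 0.9, -1.4, 1], [2.6, 6.5, 0, -3.3, 1.3, -2.1, 1], [3.8, 9.7, 0, -4.5, 1.8, -2.5, 1], [5, 12.9, 0, -5.7, 2.3, -2.8, 1], [5, 12.9, 0, -5.7, 2.3, -2.8, 1]]}}

```text
time: 23.2
position: [0.4517, -0.1803, 0.1389]
tool_rot: [2.923, -0.563, 0.681]
ft_force: [0.3, 0.0, 0.9]
grip_width: 0.997
grip_force: 0.0
```

```bash
python3 - <<'E'
from h import *
s=ctrl.get_state();print(np.hypot(*s['position'][:2]))
for r,z,ph in((.46,.17,80),(.45,.25,88),(.45,.4,88)):
  go(tool(-21.8,ph)[0],np.array([r*.928,-r*.371,z]))
E
```

```text
0.48633124668122035
t 23.2 turn [ 6.2 15.1  0. ] cm [-2.48  0.97  3.11] tcp [ 0.4517 -0.1803  0.1389] q [ 0.49 -0.29 -0.17  2.32 -0.03  0.65 -1.61] F [0.3 0.  0.9] grip 0.997 0.0
t 23.2 turn [ 9.1 22.5  0. ] cm [-3.41  1.34 11.11] tcp [ 0.4517 -0.1803  0.1389] q [ 0.49 -0.29 -0.17  2.32 -0.03  0.65 -1.61] F [0.3 0.  0.9] grip 0.997 0.0
t 23.2 turn [ 9.1 22.5  0. ] cm [-3.41  1.34 26.11] tcp [ 0.4517 -0.1803  0.1389] q [ 0.49 -0.29 -0.17  2.32 -0.03  0.65 -1.61] F [0.3 0.  0.9] grip 0.997 0.0
```

{"api": "carry_out", "payload": {"steps": [[1.5, 4, 0, -0.8, 0.3, 0.3, 1], [3, 7, 0, -1.6, 0.6, 1, 1], [4.5, 11, 0, -2.2, 0.9, 1.6, 1], [6, 15, 0, -2.5, 1, 2.5, 1], [6, 15, 0, -2.5, 1, 3, 1], [6, 15, 0, -2.5, 1, 3, 1], [6, 15, 0, -2.5, 1, 3, 1]]}}

```text
time: 23.9
position: [0.4252, -0.17, 0.1673]
tool_rot: [3.039, -0.585, 0.267]
ft_force: [0.0, -0.2, 0.1]
grip_width: 0.998
grip_force: 0.0
```

```bash
python3 - <<'E'
from h import *
go(tool(-21.8,80)[0],np.array([.427,-.17,.17]))
a=[snap(n,n+'6')['pixels'] for n in('scene','side')]
A=a[0][130:360,60:460];B=a[1][60:290,240:640]
cv2.imwrite('pics/f.png',cv2.resize(np.hstack([A,B]),None,fx=1,fy=1)[:,:,::-1])
E
```

```text
t 23.9 turn [ 0.2 -0.   0. ] cm [ 0.18 -0.    0.27] tcp [ 0.4252 -0.17    0.1673] q [ 0.49 -0.19 -0.16  2.11 -0.02  1.04 -1.61] F [ 0.  -0.2  0.1] grip 0.998 0.0
```

View pics/f.png

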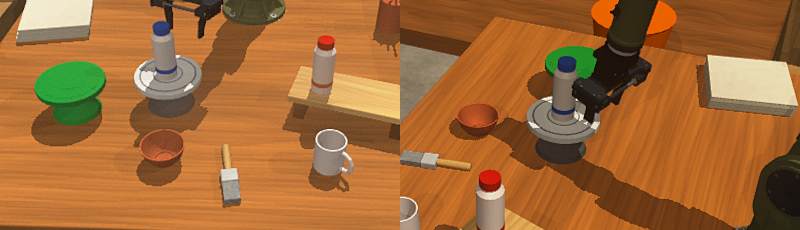

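The jar stands upright in the middle of the wheel, at (167,70) in the left view, and the gripper is clear of it. The other objects are unmoved. I'll hand it in.

```bash
python3 -c "
from bench import ctrl
print(ctrl.close_job())"
```

```text
the job is handed in; nothing more can be done
None
```

The blue-lidded jar was held upside down for over two seconds and now stands upright near the middle of the banding wheel, released. The red jar, bowl, mug and brush look unmoved, and the job is handed in; no verdict came back.

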